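Shift the spool winder into third gear

ROBOT

A 6-joint arm with a two-finger parallel gripper is mounted at the origin on the work surface. World frame = base frame: x ahead of the robot, y to its left, z up, the work surface at z = 0. Lengths are in m, angles in rad, forces in N, time in s.
With the tool pointing down it reaches from about 0.35 to 0.775 m from the base axis. Payload 5.5 kg.
Tool frame: the origin (TCP) lies on the mounting face of the last link; the fingertips stand 173 mm ahead of it and the grasp point (between the pads) lies 155 mm ahead of it (robot.grasp_offset is the distance from the TCP to the grasp point, in m); z points along the fingers, y is the direction in which the jaws open and shut (so a half turn about z gives the same grasp; the last joint's range is limited). The gripper opens to 85 mm and grips with 20 to 120 N. Pads are 22 mm wide; open, the fingers measure 114 mm over their backs; the gripper's body (76 mm by 85 mm) begins 54 mm behind the grasp point. The pads swing forward as they close: fully open they stand 13 mm farther back than shut.
Start: joints at [0.97, 0.313, 0.046, 1.304, 0, 1.431], TCP at [0.256, 0.515, 0.405] pointing down, gripper open.
Joint ranges: [-2.76, 2.76], [-0.86, 1.69], [-1.03, 1.26], [-2.2, 2.34], [-1.47, 1.5], [-3.14, 3.14]. Speed limits (rad/s): [2.57, 2.57, 3.14, 3.14, 3.14, 3.14].

INTERFACE

Orientations are given as a unit quaternion [w, x, y, z].
In Python, from rig import robot gives the robot as it stands. The module is installed in compiled form; this text tells all that it offers.
- The arm moves only by the tool move_arm, never from a script. Its argument "steps" is a list of rows, each an object of numbers: "tx", "ty", "tz": the shift along the world's x, y, z in mm; "rx", "ry", "rz": the turn, a rotation vector about the world's x, y, z in degrees. A call has 1 to 10 rows; each row is the pose to reach, as a shift and turn from the pose commanded when the call began; what a row does not reach only later rows make up. A row lasts 1/8 s, in which the tool goes at most 62.5 mm and 10.7 degrees, less where a joint would pass 70% of its speed; a pose out of reach is approached as far as the arm can. A call with a gripper value outside its range is refused whole. "gripper" is the opening, from -1 (shut) to 1 (fully open), set as the call begins (left out, the last holds). The fingers move at their own pace and stop on an object; "newtons" is the grip in N (left out, the last holds). Time passes only in rows, so rows that repeat a pose let the fingers close. It gives the time, the measured TCP pose, the force and the opening at its end, in the units of the state.
- robot.get_state(): the state, without advancing time (a new reading comes with each control period).
- robot.camera(name): name is "scene" or "side" or "wrist"; returns a dict with "image" (384x512x3 uint8, red, green, blue), "z_map" (384x512 float32, m along the optical axis (not along the pixel's ray), 0 where there is no reading), "fx", "fy", "cx", "cy" (pixels), "k1" (the pictures are not rectified: a ray, as slopes to the right and down, at radius r is drawn at 1 + k1 r^2 times it, then the intrinsics apply), "T" (4x4, takes a point from camera to world coordinates); the wrist camera has in their place "mount" (4x4, takes a point from camera to tool coordinates, whose origin is the TCP and whose axes are the flange's). Camera axes: x right, y up, looking along -z (the intrinsics and any distortion apply to the point x, -y, -z); pixel columns grow to the right and rows downward; lengths in m; the calibration is good to about 2 mm. A picture is of the moment at which its call begins: read the wrist's pose just before it.
- robot.close_job(): hands the job in, once; it reports no verdict.
The state is a dict: "time_s": time; "qpos": joint angles; "dq": joint speeds; "tau": joint torques, N m; "position": TCP position; "eef_rot": TCP orientation; "ft_force": force on the tool from outside, world axes, zero at the start; "ft_torque": the same for the moment, N m; "gripper_width": opening from 0.0 (shut) to 1.0 (fully open).
Only numpy, scipy, OpenCV 4.12 (cv2) and the standard library are available. Lean on these libraries where they do the work, as an engineer would, in place of code of your own. Each camera call takes 0.05 s, during which the arm holds its last target. There are 200 camera calls.

TASK

Put the bench spool winder into third gear by pushing its gear lever gently with the fingertips: bring it to the cross channel of the H-shaped gate, push it across to the right, then forward, away from the robot, fully home into the third slot (the far right one). Only push the lever, never grip it or shove it hard, let go of it at the end, and leave the wire spools and the tape roll where they are.

Things in the scene. Friction and masses are not known exactly. Their poses are not given: they have to be found in the camera images.
- winder: Bench spool winder, fixed: grey gearbox housing 240 (x) x 180 (y) x 104 mm high. Origin on the bench under the gate's centre; x = forward, away from the robot's side, y = left, z up: the directions of the lever's travel. It may stand turned up to 20 degrees. A motor (top z = 113) sticks out at its far end, a reel of wire (top z = 108, y 110 to 181) at its left.
- gate (a point): Centre of the H-shaped opening in the aluminium plate on the housing, at its top face (z = 114). Two legs along the winder's x at y = +20 and -20, each 18 mm wide, x -33 to +33, joined by an 18 mm wide cross channel along y. The dividers have rounded noses that lead the stick in. Slots: one far left, two near left, three far right, four near right (1 to 4 dots).
- slot_three (a point): End of the third slot, in the plate's top face: about where the stick's axis passes when it is fully home, 27 mm forward and 20 mm right of point gate.
- knob (a point): Centre of the lever's black knob, a rounded cylinder 36 mm across, 48 mm high (top 24 mm above this point) on a 12 mm steel stick. The stick tilts about a pivot 19 mm above the winder's origin; this point is 190 mm from the pivot (z about 0.2 m) and travels +-42 mm across, +-53 mm fore and aft. Axes turn with the lever.
- lever_side (a joint): Sideways tilt of the lever in rad, 0 upright, positive to the right (winder -y). About -0.22 in the left leg, where it starts, +0.22 in the right leg (stiff rubber stops it near +-0.24). No spring: friction keeps it where it is left; about 3 N at the knob moves it.
- lever_fore (a joint): Fore and aft tilt, rad, 0 upright, positive forward (winder +x); the side tilt's axis carries this one's. 0 is the middle of the cross channel (play about +-0.03), about +0.28 fully home in slot one or three, -0.28 in two or four, against stiff rubber that gives a little. It starts anywhere along the left leg. Friction holds it; about 3 N at the knob moves it.
- spool_black: Loose wire spool standing on the bench to the right of the winder, 68 mm across, 60 mm high, origin under its centre. Leave it alone.
- spool_grey: Loose wire spool standing on the bench to the right of the winder, 60 mm across, 50 mm high, origin under its centre. Leave it alone.
- tape_roll: Loose roll of paper tape lying on the near left corner of the housing's top, 52 mm across, 19 mm high (top at about z = 0.123), origin under its centre. Leave it alone.

How it is judged:
By the outcome, as a careful person would: the job done as asked, in the order asked, and still so for the second after the job is handed in, with the robot touching nothing.
It also fails if it takes over 72 s, if anything falls off the work surface, if the arm or the gripper's body presses on something with over 40 N, if the wrist force passes 120 N, or if a joint passes its speed limit or range.

## Working session

There is one attempt and no reset: what is moved stays moved. The work goes in short steps, Python scripts to look and compute and a tool call to move; the robot and the scene stay as the last step left them, time stands still between calls to the robot, and variables do not carry over. Pictures are saved under pics/ and viewed, about 8 in all and at most 12, crops included, and the job is handed in when it is done.

Besides the shell and the picture viewer there is one more tool, called as a command line: name --argument value ..., lists and objects as JSON in quotes. move_arm: Moves the arm, as the interface text tells. Its arguments: {"type":"object","properties":{"steps":{"type":"array"},"gripper":{"type":"number"},"newtons":{"type":"number"}},"required":["steps"]}

```bash
mkdir -p pics; cat > h.py <<'E'
import numpy as np, cv2
from rig import robot
from scipy.spatial.transform import Rotation as R
def cam(n):
    s=robot.get_state(); c=robot.camera(n)
    if 'T' not in c:
        q=s['eef_rot']; T=np.eye(4); T[:3,:3]=R.from_quat([q[1],q[2],q[3],q[0]]).as_matrix(); T[:3,3]=s['position']; c['T']=T@c['mount']
    return c
def cloud(c):
    h,w=c['z_map'].shape; v,u=np.mgrid[0:h,0:w].astype(float)
    K=np.array([[c['fx'],0,c['cx']],[0,c['fy'],c['cy']],[0,0,1]])
    p=cv2.undistortPoints(np.stack([u.ravel(),v.ravel()],1)[:,None],K,np.array([c['k1'],0,0,0.]))[:,0]
    z=c['z_map'].ravel(); P=np.stack([p[:,0]*z,-p[:,1]*z,-z,np.ones_like(z)],1)@c['T'].T
    P=P[:,:3]; P[z==0]=np.nan
    return P.reshape(h,w,3)
def save(n,f,crop=None,k=1):
    c=cam(n); im=c['image'][:,:,::-1]
    if crop: im=im[crop[1]:crop[3],crop[0]:crop[2]]
    cv2.imwrite('pics/'+f,cv2.resize(im,None,fx=k,fy=k,interpolation=cv2.INTER_CUBIC)); return c
E
python3 - <<'E'
from h import *
a=[]
for n in('scene','side'):
    c=save(n,n+'1.png'); P=cloud(c); np.save(n+'P.npy',P); print(n,c['T'].round(3).tolist(),c['fx'],c['k1']); a.append(c['image'])
    # high points
    m=(P[...,2]>.19)&(P[...,2]<.235)&(c['image'].max(2)<70); print(m.sum(), np.nanmedian(P[m],0) if m.any() else 0)
cv2.imwrite('pics/both.png',cv2.resize(np.hstack(a)[:,:,::-1],(800,300)))
print(robot.get_state())
E
```

```text
scene [[0.071, -0.614, 0.786, 1.155], [0.997, 0.049, -0.052, -0.066], [-0.007, 0.788, 0.616, 0.581], [0.0, 0.0, 0.0, 1.0]] 435.25565929690765 -0.1470819485985871
548 [ 0.62922707 -0.09139511  0.21410647]
side [[-0.988, 0.12, -0.093, 0.486], [-0.151, -0.772, 0.617, 0.419], [0.002, 0.624, 0.782, 0.728], [0.0, 0.0, 0.0, 1.0]] 418.19610520409617 0.014951254638826595
380 [ 0.61234395 -0.07931836  0.21496436]
{'time_s': 0.1, 'qpos': array([ 9.70384602e-01,  3.13953763e-01,  4.51107697e-02,  1.30357535e+00,
       -3.46605158e-05,  1.43119609e+00]), 'dq': array([-7.56483500e-05, -2.94343916e-03,  3.22859493e-03, -2.57884213e-05,
        6.26958101e-04, -1.53270214e-03]), 'tau': array([ 1.64039368e-03, -4.81725740e+01,  2.99244171e+01,  1.27887508e-02,
       -2.44366556e-04,  1.19711328e-05]), 'position': array([0.25561102, 0.51488529, 0.40388903]), 'eef_rot': array([-2.77121013e-04,  2.28372476e-01,  9.73573497e-01, -7.62392521e-04]), 'ft_force': array([ 0.25811233,  0.06556583, -1.01742632]), 'ft_torque': array([ 0.04962463,  0.02911416, -0.03134465]), 'gripper_width': 0.9982084759077652}
```

View pics/scene1.png

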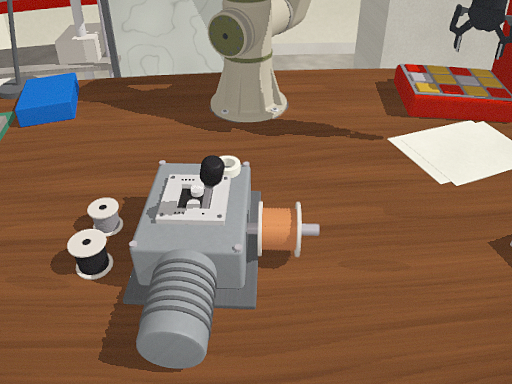

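View pics/side1.png

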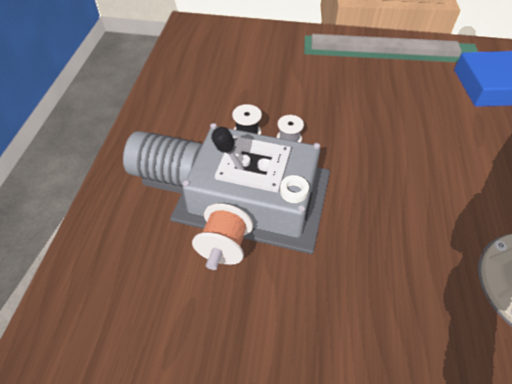

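The scene view shows the plate at about (195,197), the knob at (211,170) and the tape at (230,166). The side view shows the plate at (255,163), the knob at (223,140) and the tape at (295,188). Next I'll fit the poses from depth.

```bash
python3 - <<'E'
from h import *
for n in('scene','side'):
    P=np.load(n+'P.npy'); im=cv2.imread('pics/%s1.png'%n)
    d=np.linalg.norm(P[...,:2]-[.62,-.1],axis=2)
    for lo,hi,nm in((.099,.109,'housing'),(.111,.1175,'plate')):
        m=(P[...,2]>lo)&(P[...,2]<hi)&(d<.2)
        m=cv2.morphologyEx(m.astype(np.uint8),cv2.MORPH_OPEN,np.ones((3,3)))
        k,l,st,ce=cv2.connectedComponentsWithStats(m); j=1+np.argmax(st[1:,4])
        q=P[l==j]; r=cv2.minAreaRect((q[:,:2]*1000).astype(np.float32)); print(n,nm,st[j].tolist(),np.median(q[:,2]).round(4),r)
    m=(P[...,2]>.165)&(d<.2)&(im.max(2)<80); q=P[m]
    print('knob',m.sum(),q.min(0),q.max(0),'rect',[q[np.abs(q[:,2]-z)<.005].mean(0).round(3).tolist() for z in(.18,.19,.2,.21,.22)])
    s=im[(100 if n=='side' else 140):(220 if n=='side' else 250),(150 if n=='side' else 120):(340 if n=='side' else 270)]
    cv2.imwrite(f'pics/{n}c.png',cv2.resize(s,(600,int(600*s.shape[0]/s.shape[1])),interpolation=cv2.INTER_CUBIC))
a=cv2.imread('pics/scenec.png');b=cv2.imread('pics/sidec.png')
h=300;cv2.imwrite('pics/c.png',np.hstack([cv2.resize(x,(400,int(400*x.shape[0]/x.shape[1])))[:250] for x in(a,b)]))
E
```

```text
scene housing [130, 162, 120, 162, 6812] 0.1029 ((631.1207275390625, -134.23892211914062), (177.15745544433594, 369.0336608886719), 83.42807006835938)
scene plate [157, 172, 76, 50, 2277] 0.1137 ((564.1819458007812, -125.20343780517578), (115.85722351074219, 132.8875274658203), 83.52925872802734)
knob 595 [ 0.60959293 -0.11023689  0.16936004] [ 0.63751302 -0.07271003  0.22600519] rect [[0.629, -0.093, 0.183], [0.629, -0.095, 0.19], [0.631, -0.094, 0.2], [0.632, -0.091, 0.211], [0.624, -0.09, 0.22]]
side housing [132, 124, 176, 89, 3327] 0.1025 ((623.1220092773438, -107.58877563476562), (161.817138671875, 365.72564697265625), 60.50770568847656)
side plate [216, 137, 74, 52, 1982] 0.1134 ((564.6927490234375, -124.88789367675781), (114.79173278808594, 124.92514038085938), 83.13662719726562)
knob 421 [ 0.59599817 -0.09862089  0.17356837] [ 0.6324809  -0.06999075  0.2251209 ] rect [[0.611, -0.081, 0.185], [0.606, -0.078, 0.19], [0.607, -0.078, 0.2], [0.613, -0.076, 0.211], [0.615, -0.084, 0.22]]
```

View pics/c.png

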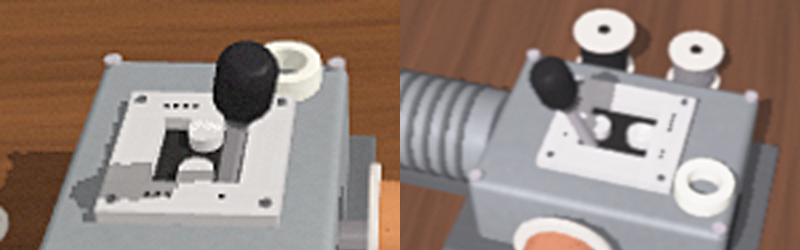

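Gate is at about (0.5645, -0.125), yaw about -6.6°. The knob is at about (0.617, -0.085), which is slot one (forward 48, left 44), so it agrees with the given geometry. I'll shut the gripper and go to a point above and ahead of the knob.

move_arm --steps '[{"tx": 20,"ty": -35,"tz": 10,"rz": 4},{"tx": 55,"ty": -85,"tz": 25,"rz": 8},{"tx": 90,"ty": -135,"tz": 36,"rz": 12},{"tx": 125,"ty": -185,"tz": 36,"rz": 16},{"tx": 160,"ty": -235,"tz": 36,"rz": 20},{"tx": 195,"ty": -285,"tz": 36,"rz": 20},{"tx": 230,"ty": -335,"tz": 36,"rz": 20},{"tx": 265,"ty": -385,"tz": 36,"rz": 20},{"tx": 300,"ty": -435,"tz": 36,"rz": 20},{"tx": 335,"ty": -485,"tz": 36,"rz": 20}]' --gripper -1 --newtons 20

```text
validation failed for argument at $.st...
```

move_arm --steps '[{"tx": 20,"ty": -35,"tz": 10,"rx": 0,"ry": 0,"rz": 4}]' --gripper -1 --newtons 20

```text
time_s: 0.22
position: [0.275, 0.4807, 0.4132]
eef_rot: [-0.001, 0.192, 0.981, -0.001]
ft_force: [0.3, -1.2, -0.8]
gripper_width: 0.816
```

move_arm --steps '[{"tx": 35,"ty": -50,"tz": 15,"rx": 0,"ry": 0,"rz": 4},{"tx": 70,"ty": -100,"tz": 26,"rx": 0,"ry": 0,"rz": 8},{"tx": 105,"ty": -150,"tz": 26,"rx": 0,"ry": 0,"rz": 12},{"tx": 140,"ty": -200,"tz": 26,"rx": 0,"ry": 0,"rz": 16},{"tx": 175,"ty": -250,"tz": 26,"rx": 0,"ry": 0,"rz": 16},{"tx": 210,"ty": -300,"tz": 26,"rx": 0,"ry": 0,"rz": 16},{"tx": 245,"ty": -350,"tz": 26,"rx": 0,"ry": 0,"rz": 16},{"tx": 280,"ty": -400,"tz": 26,"rx": 0,"ry": 0,"rz": 16},{"tx": 315,"ty": -450,"tz": 26,"rx": 0,"ry": 0,"rz": 16},{"tx": 350,"ty": -500,"tz": 26,"rx": 0,"ry": 0,"rz": 16}]'

```text
time_s: 1.48
position: [0.6265, -0.0218, 0.4403]
eef_rot: [-0.0, 0.056, 0.998, 0.0]
ft_force: [0.5, 0.5, 0.3]
gripper_width: 0.001
```

move_arm --steps '[{"tx": 24,"ty": -37,"tz": 0,"rx": 0,"ry": 0,"rz": 0},{"tx": 48,"ty": -75,"tz": 0,"rx": 0,"ry": 0,"rz": 0},{"tx": 48,"ty": -75,"tz": 0,"rx": 0,"ry": 0,"rz": 0},{"tx": 48,"ty": -75,"tz": 0,"rx": 0,"ry": 0,"rz": 0}]'

```text
time_s: 1.98
position: [0.6735, -0.0949, 0.4399]
eef_rot: [-0.001, 0.056, 0.998, 0.0]
ft_force: [0.7, 0.3, 0.3]
gripper_width: -0.001
```

```bash
python3 - <<'E'
from h import *
s=robot.get_state(); print(s['position'],s['qpos'],s['ft_force'])
c=save('wrist','w1.png'); P=cloud(c); np.save('wP.npy',P)
im=c['image']; print(c['T'][:3,3])
d=np.linalg.norm(P[...,:2]-[.6,-.1],axis=2)
for lo,hi in((.111,.1175),):
    m=(P[...,2]>lo)&(P[...,2]<hi)&(d<.15); q=P[m]; print(m.sum(), cv2.minAreaRect((q[:,:2]*1000).astype(np.float32)) if m.sum()>50 else '')
m=(P[...,2]>.17)&(P[...,2]<.24)&(d<.15)&(im.max(2)<80);q=P[m];print(m.sum(),q.min(0),q.max(0)) if m.any() else 0
E
```

```text
[ 0.6735354  -0.09494944  0.43990283] [-2.58008716e-01  5.33347700e-01  4.65032311e-01  1.50430409e+00
  3.92570530e-04 -1.45874404e-01] [0.70696682 0.28615993 0.29604062]
[ 0.59854575 -0.08716815  0.4091604 ]
10594 ((612.622802734375, -138.79763793945312), (119.66819763183594, 258.6344299316406), 78.11096954345703)
2256 [ 0.5954522  -0.11064353  0.19146893] [ 0.63498477 -0.07345672  0.22632542]
```

View pics/w1.png

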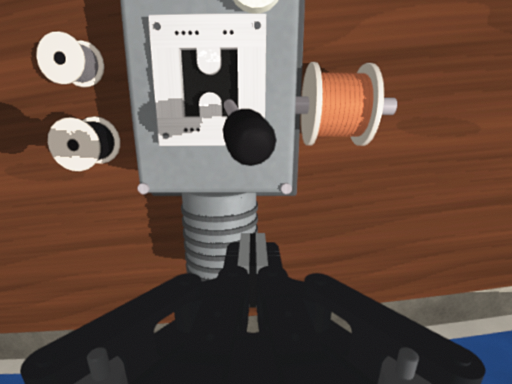

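The wrist view shows the opening spanning about (182..238, 48..117), plate corners at about (150,16), (265,13), (160,145) and (267,146), and the knob at (249,137). The fingers are ahead of it, clear and in line.

```bash
cat >> h.py <<'E'
def pix(c,uv,z):
    K=np.array([[c['fx'],0,c['cx']],[0,c['fy'],c['cy']],[0,0,1]])
    p=cv2.undistortPoints(np.array(uv,float)[:,None],K,np.array([c['k1'],0,0,0.]))[:,0]
    d=np.c_[p[:,0],-p[:,1],-np.ones(len(p))]@c['T'][:3,:3].T; o=c['T'][:3,3]
    return o+d*((z-o[2])/d[:,2])[:,None]
E
python3 - <<'E'
from h import *
c=cam('wrist')
print(pix(c,[(182,50),(237,48),(184,117),(238,117),(208,74),(210,92)],.114).round(4)[:,:2].tolist())
print(pix(c,[(150,16),(265,13),(267,146),(155,146)],.114).round(4)[:,:2].tolist())
E
```

```text
[[0.5322, -0.1488], [0.5368, -0.0951], [0.5954, -0.1578], [0.6019, -0.1022], [0.5571, -0.1267], [0.5743, -0.1273]]
[[0.4985, -0.1744], [0.5092, -0.0649], [0.6349, -0.0752], [0.6214, -0.1942]]
```

move_arm --steps '[{"tx": 0,"ty": 0,"tz": -30,"rx": 0,"ry": 0,"rz": 0},{"tx": 0,"ty": 0,"tz": -60,"rx": 0,"ry": 0,"rz": 0},{"tx": 0,"ty": 0,"tz": -77,"rx": 0,"ry": 0,"rz": 0},{"tx": 0,"ty": 0,"tz": -77,"rx": 0,"ry": 0,"rz": 0},{"tx": -7,"ty": 1,"tz": -77,"rx": 0,"ry": 0,"rz": 0},{"tx": -14,"ty": 1.6,"tz": -77,"rx": 0,"ry": 0,"rz": 0},{"tx": -20,"ty": 2.3,"tz": -77,"rx": 0,"ry": 0,"rz": 0},{"tx": -25,"ty": 2.9,"tz": -77,"rx": 0,"ry": 0,"rz": 0},{"tx": -30,"ty": 3.5,"tz": -77,"rx": 0,"ry": 0,"rz": 0},{"tx": -35,"ty": 4.1,"tz": -77,"rx": 0,"ry": 0,"rz": 0}]'

```text
time_s: 3.32
position: [0.6393, -0.091, 0.3649]
eef_rot: [0.002, 0.056, 0.998, -0.0]
ft_force: [4.4, 0.0, 3.4]
gripper_width: 0.001
```

move_arm --steps '[{"tx": -4,"ty": 0.5,"tz": 0,"rx": 0,"ry": 0,"rz": 0},{"tx": -8,"ty": 0.9,"tz": 0,"rx": 0,"ry": 0,"rz": 0},{"tx": -12,"ty": 1.4,"tz": 0,"rx": 0,"ry": 0,"rz": 0},{"tx": -16,"ty": 1.9,"tz": 0,"rx": 0,"ry": 0,"rz": 0},{"tx": -20,"ty": 2.3,"tz": 0,"rx": 0,"ry": 0,"rz": 0},{"tx": -24,"ty": 2.8,"tz": 0,"rx": 0,"ry": 0,"rz": 0},{"tx": -28,"ty": 3.3,"tz": 0,"rx": 0,"ry": 0,"rz": 0},{"tx": -32,"ty": 3.8,"tz": 0,"rx": 0,"ry": 0,"rz": 0}]'

```text
time_s: 4.32
position: [0.6064, -0.087, 0.3637]
eef_rot: [-0.0, 0.056, 0.998, 0.0]
ft_force: [2.6, -0.4, 1.8]
gripper_width: 0.003
```

```bash
cat >> h.py <<'E'
G=np.array([.566,-.126]);F=np.array([.993,-.117]);L=np.array([.117,.993])
def knob():
    s=robot.get_state(); d=s['position'][:2]-G; print('t',s['time_s'],'tcp f,l',(d@F*1000).round(1),(d@L*1000).round(1),'z',s['position'][2].round(4),'ft',s['ft_force'].round(1))
    for n in('scene','side','wrist'):
        c=cam(n);P=cloud(c);im=c['image']
        rel=P[...,:2]-G; f=rel@F*1000; l=rel@L*1000
        m=(P[...,2]>.165)&(P[...,2]<.24)&(abs(f)<85)&(abs(l)<75)&(im.max(2)<80)
        if m.sum()>20: print(n,m.sum(),'f',np.percentile(f[m],[1,99]).round(1),'l',np.percentile(l[m],[1,99]).round(1),'z',np.percentile(P[...,2][m],[1,99]).round(3))
E
python3 - <<'E'
from h import *
knob(); save('wrist','w2.png')
E
```

```text
t 4.325 tcp f,l 35.5 43.4 z 0.3637 ft [ 2.6 -0.4  1.8]
scene 400 f [10.8 49.5] l [16.5 70.9] z [0.197 0.24 ]
side 466 f [-10.4  36.5] l [33.7 62.5] z [0.19  0.239]
wrist 7853 f [-10.3  42.5] l [19.1 66.4] z [0.198 0.24 ]
```

View pics/w2.png

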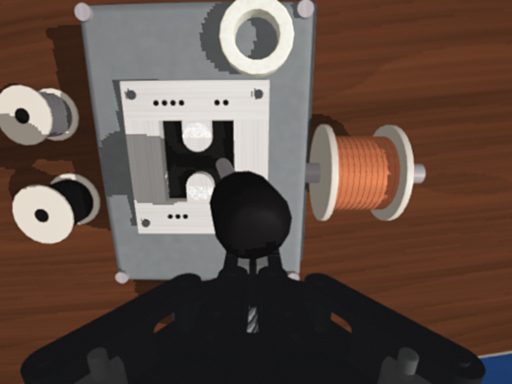

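The fingertip is pushing the knob's front. Its back edge is at f≈-10.4, so its centre is at about +7.5. I'll push 7.5 mm more, then back off, lift, go round to the left and look.

move_arm --steps '[{"tx": -3,"ty": 0.4,"tz": 0,"rx": 0,"ry": 0,"rz": 0},{"tx": -5.5,"ty": 0.6,"tz": 0,"rx": 0,"ry": 0,"rz": 0},{"tx": -7.5,"ty": 0.9,"tz": 0,"rx": 0,"ry": 0,"rz": 0},{"tx": -7.5,"ty": 0.9,"tz": 0,"rx": 0,"ry": 0,"rz": 0},{"tx": 4,"ty": -0.5,"tz": 0,"rx": 0,"ry": 0,"rz": 0},{"tx": 22,"ty": -3,"tz": 0,"rx": 0,"ry": 0,"rz": 0},{"tx": 22,"ty": 20,"tz": 0,"rx": 0,"ry": 0,"rz": 0},{"tx": 20,"ty": 50,"tz": 0,"rx": 0,"ry": 0,"rz": 0},{"tx": 0,"ty": 60,"tz": 0,"rx": 0,"ry": 0,"rz": 0},{"tx": -20,"ty": 60,"tz": 0,"rx": 0,"ry": 0,"rz": 0}]'

```text
time_s: 5.78
position: [0.5857, -0.025, 0.3628]
eef_rot: [-0.001, 0.055, 0.999, 0.0]
ft_force: [-0.0, -0.2, 0.3]
gripper_width: 0.001
```

```bash
python3 - <<'E'
from h import *
knob(); save('wrist','w3.png')
E
```

```text
t 5.775 tcp f,l 7.8 102.6 z 0.3628 ft [-0.  -0.2  0.3]
scene 615 f [-7.1 21. ] l [23.1 68.4] z [0.178 0.235]
side 220 f [-17.7  -0.1] l [33.  61.6] z [0.189 0.229]
wrist 5449 f [-17.1  11.2] l [29.3 64.2] z [0.192 0.233]
```

View pics/w3.png

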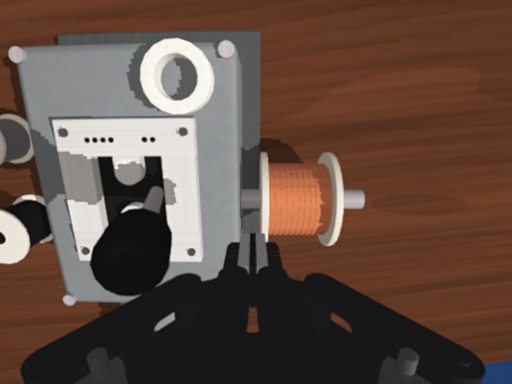

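The knob's back edge is at f=-17.5, so its centre is at about 0 to 1 and the lever is in the cross channel. The finger is clear on the knob's left. Now I'll push right.

move_arm --steps '[{"tx": -6,"ty": -8,"tz": 0,"rx": 0,"ry": 0,"rz": 0},{"tx": -9.5,"ty": -21,"tz": 0,"rx": 0,"ry": 0,"rz": 0},{"tx": -10,"ty": -25,"tz": 0,"rx": 0,"ry": 0,"rz": 0},{"tx": -10.5,"ty": -29,"tz": 0,"rx": 0,"ry": 0,"rz": 0},{"tx": -11,"ty": -33,"tz": 0,"rx": 0,"ry": 0,"rz": 0},{"tx": -11.5,"ty": -37,"tz": 0,"rx": 0,"ry": 0,"rz": 0},{"tx": -12,"ty": -41,"tz": 0,"rx": 0,"ry": 0,"rz": 0},{"tx": -12.4,"ty": -45,"tz": 0,"rx": 0,"ry": 0,"rz": 0},{"tx": -12.9,"ty": -49,"tz": 0,"rx": 0,"ry": 0,"rz": 0},{"tx": -13.4,"ty": -53,"tz": 0,"rx": 0,"ry": 0,"rz": 0}]'

```text
time_s: 7.22
position: [0.5733, -0.0804, 0.3638]
eef_rot: [0.0, 0.056, 0.998, -0.0]
ft_force: [0.5, 4.1, 4.3]
gripper_width: 0.0
```

```bash
python3 - <<'E'
from h import *
knob()
E
```

```text
t 7.225 tcp f,l 1.9 46.2 z 0.3638 ft [0.5 4.1 4.3]
scene 863 f [-1.1 20. ] l [ 0.9 68.3] z [0.181 0.24 ]
side 191 f [-17.7   5.2] l [ 9.3 60.9] z [0.197 0.239]
wrist 6230 f [-17.1   9.6] l [ 0.7 68.3] z [0.197 0.24 ]
```

move_arm --steps '[{"tx": -0.6,"ty": -5,"tz": 0,"rx": 0,"ry": 0,"rz": 0},{"tx": -1.2,"ty": -10,"tz": 0,"rx": 0,"ry": 0,"rz": 0},{"tx": -1.8,"ty": -15,"tz": 0,"rx": 0,"ry": 0,"rz": 0},{"tx": -2.4,"ty": -20,"tz": 0,"rx": 0,"ry": 0,"rz": 0},{"tx": -2.9,"ty": -25,"tz": 0,"rx": 0,"ry": 0,"rz": 0},{"tx": -3.5,"ty": -30,"tz": 0,"rx": 0,"ry": 0,"rz": 0},{"tx": -4.1,"ty": -35,"tz": 0,"rx": 0,"ry": 0,"rz": 0},{"tx": -4.7,"ty": -40,"tz": 0,"rx": 0,"ry": 0,"rz": 0},{"tx": -5.3,"ty": -45,"tz": 0,"rx": 0,"ry": 0,"rz": 0},{"tx": -5.9,"ty": -50,"tz": 0,"rx": 0,"ry": 0,"rz": 0}]'

```text
time_s: 8.62
position: [0.5672, -0.1303, 0.3631]
eef_rot: [-0.001, 0.056, 0.998, 0.0]
ft_force: [1.3, 1.1, -1.2]
gripper_width: -0.004
```

```bash
python3 - <<'E'
from h import *
knob()
E
```

```text
t 8.625 tcp f,l 1.7 -4.2 z 0.3631 ft [ 1.3  1.1 -1.2]
scene 911 f [-3.8 20.1] l [-50.2  20.2] z [0.178 0.239]
side 194 f [-17.6   3.8] l [-39.1  26.6] z [0.19  0.239]
wrist 6625 f [-16.8   9.2] l [-52.1  20.8] z [0.195 0.24 ]
```

move_arm --steps '[{"tx": -0.4,"ty": -3,"tz": 0,"rx": 0,"ry": 0,"rz": 0},{"tx": -0.7,"ty": -6,"tz": 0,"rx": 0,"ry": 0,"rz": 0},{"tx": -1,"ty": -8,"tz": 0,"rx": 0,"ry": 0,"rz": 0},{"tx": -1,"ty": -8,"tz": 0,"rx": 0,"ry": 0,"rz": 0}]'

```text
time_s: 9.28
position: [0.5663, -0.1382, 0.3637]
eef_rot: [-0.0, 0.056, 0.998, 0.0]
ft_force: [-0.4, 1.8, -1.5]
gripper_width: -0.001
```

```bash
python3 - <<'E'
from h import *
knob(); save('wrist','w4.png')
E
```

```text
t 9.275 tcp f,l 1.7 -12.1 z 0.3637 ft [-0.4  1.8 -1.5]
scene 911 f [-4.1 20.3] l [-59.1  12.1] z [0.178 0.24 ]
side 198 f [-17.3   3.9] l [-47.   20.2] z [0.187 0.239]
wrist 6573 f [-16.8   9.4] l [-59.8  11.9] z [0.193 0.24 ]
```

View pics/w4.png

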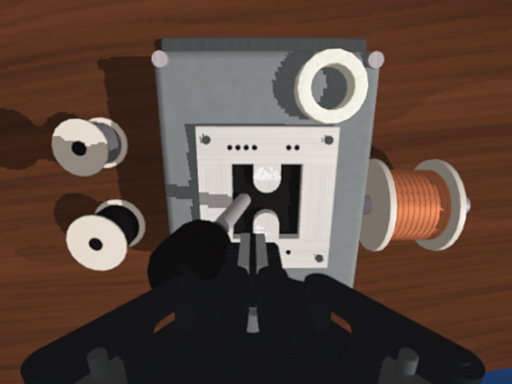

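move_arm --steps '[{"tx": -0.2,"ty": -2,"tz": 0,"rx": 0,"ry": 0,"rz": 0},{"tx": -0.2,"ty": -2,"tz": 0,"rx": 0,"ry": 0,"rz": 0},{"tx": 1.8,"ty": 15,"tz": 0,"rx": 0,"ry": 0,"rz": 0},{"tx": 1.8,"ty": 17,"tz": 0,"rx": 0,"ry": 0,"rz": 0},{"tx": -25,"ty": 20,"tz": 0,"rx": 0,"ry": 0,"rz": 0},{"tx": -50,"ty": 21,"tz": 0,"rx": 0,"ry": 0,"rz": 0},{"tx": -53,"ty": -2,"tz": 0,"rx": 0,"ry": 0,"rz": 0},{"tx": -55,"ty": -24,"tz": 0,"rx": 0,"ry": 0,"rz": 0},{"tx": -55,"ty": -24,"tz": 0,"rx": 0,"ry": 0,"rz": 0}]'

```text
time_s: 10.6
position: [0.5114, -0.163, 0.364]
eef_rot: [0.0, 0.057, 0.998, -0.0]
ft_force: [-0.6, 0.4, -0.1]
gripper_width: -0.0
```

```bash
python3 - <<'E'
from h import *
knob(); save('scene','s5.png',(120,100,290,260),3)
E
```

```text
t 10.6 tcp f,l -49.9 -43.2 z 0.364 ft [-0.6  0.4 -0.1]
scene 868 f [-54.6  20.3] l [-66.4 -21. ] z [0.181 0.24 ]
side 460 f [-60.   13.6] l [-54.8 -11.6] z [0.187 0.239]
wrist 3017 f [-64.3 -15.4] l [-70.7 -15.4] z [0.198 0.24 ]
```

View pics/s5.png

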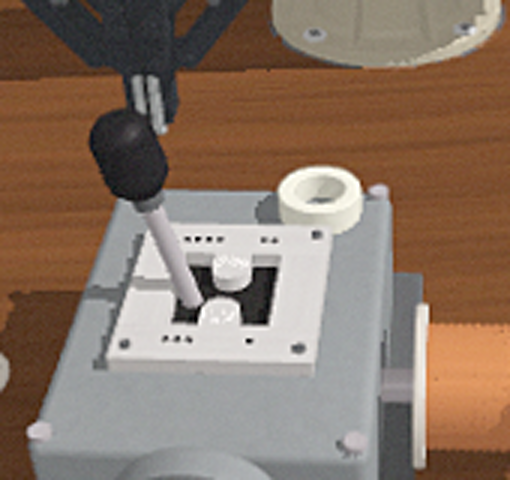

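The lever is in the right leg, and the finger is behind the knob and clear. Now I'll push forward.

move_arm --steps '[{"tx": 8,"ty": -0.9,"tz": 0,"rx": 0,"ry": 0,"rz": 0},{"tx": 15,"ty": -1.8,"tz": 0,"rx": 0,"ry": 0,"rz": 0},{"tx": 19,"ty": -2.2,"tz": 0,"rx": 0,"ry": 0,"rz": 0},{"tx": 23,"ty": -2.7,"tz": 0,"rx": 0,"ry": 0,"rz": 0},{"tx": 27,"ty": -3.2,"tz": 0,"rx": 0,"ry": 0,"rz": 0},{"tx": 31,"ty": -3.6,"tz": 0,"rx": 0,"ry": 0,"rz": 0},{"tx": 35,"ty": -4.1,"tz": 0,"rx": 0,"ry": 0,"rz": 0},{"tx": 39,"ty": -4.6,"tz": 0,"rx": 0,"ry": 0,"rz": 0}]'

```text
time_s: 11.8
position: [0.5506, -0.1667, 0.3638]
eef_rot: [-0.0, 0.056, 0.998, 0.0]
ft_force: [-1.9, -0.3, 1.6]
gripper_width: 0.001
```

```bash
python3 - <<'E'
from h import *
knob()
E
```

```text
t 11.8 tcp f,l -10.6 -42.2 z 0.3638 ft [-1.9 -0.3  1.6]
scene 881 f [-14.3  36.2] l [-65.3 -18.6] z [0.182 0.24 ]
side 348 f [-23.1  31.9] l [-51.5 -10.2] z [0.184 0.239]
wrist 3093 f [-24.4  12.4] l [-71.2 -14.8] z [0.198 0.24 ]
```

Force is low and the knob front has gone from 20 to 36, so it is entering slot three. I'll continue.

move_arm --steps '[{"tx": 4,"ty": -0.5,"tz": 0,"rx": 0,"ry": 0,"rz": 0},{"tx": 8,"ty": -0.9,"tz": 0,"rx": 0,"ry": 0,"rz": 0},{"tx": 12,"ty": -1.4,"tz": 0,"rx": 0,"ry": 0,"rz": 0},{"tx": 16,"ty": -1.9,"tz": 0,"rx": 0,"ry": 0,"rz": 0},{"tx": 20,"ty": -2.3,"tz": 0,"rx": 0,"ry": 0,"rz": 0},{"tx": 24,"ty": -2.8,"tz": 0,"rx": 0,"ry": 0,"rz": 0},{"tx": 27,"ty": -3.2,"tz": 0,"rx": 0,"ry": 0,"rz": 0}]'

```text
time_s: 12.82
position: [0.5777, -0.1699, 0.3637]
eef_rot: [0.0, 0.056, 0.998, 0.0]
ft_force: [-2.4, 1.2, -0.6]
gripper_width: 0.004
```

```bash
python3 - <<'E'
from h import *
knob()
E
```

```text
t 12.825 tcp f,l 16.8 -42.2 z 0.3637 ft [-2.4  1.2 -0.6]
scene 922 f [13.2 65.9] l [-64.9 -18.2] z [0.176 0.239]
side 372 f [ 4.  60.5] l [-48.5 -10.1] z [0.184 0.239]
wrist 3086 f [ 2.7 43.7] l [-71.  -14.7] z [0.198 0.24 ]
```

move_arm --steps '[{"tx": 2,"ty": -0.2,"tz": 0,"rx": 0,"ry": 0,"rz": 0},{"tx": 3,"ty": -0.4,"tz": 0,"rx": 0,"ry": 0,"rz": 0},{"tx": 4,"ty": -0.5,"tz": 0,"rx": 0,"ry": 0,"rz": 0}]'

```text
time_s: 13.35
position: [0.5814, -0.1704, 0.3638]
eef_rot: [-0.0, 0.056, 0.998, 0.0]
ft_force: [-2.5, 0.7, -1.1]
gripper_width: 0.001
```

move_arm --steps '[{"tx": 1,"ty": -0.1,"tz": 0,"rx": 0,"ry": 0,"rz": 0},{"tx": 2,"ty": -0.2,"tz": 0,"rx": 0,"ry": 0,"rz": 0}]'

```text
time_s: 13.6
position: [0.5829, -0.1705, 0.3635]
eef_rot: [-0.001, 0.056, 0.998, 0.0]
ft_force: [-6.3, 1.2, -0.2]
gripper_width: -0.001
```

```bash
python3 - <<'E'
from h import *
knob()
E
```

```text
t 13.6 tcp f,l 22.0 -42.2 z 0.3635 ft [-6.3  1.2 -0.2]
scene 932 f [17.  71.1] l [-67.  -19.5] z [0.179 0.24 ]
side 374 f [ 8.6 66. ] l [-48.4 -10.5] z [0.183 0.239]
wrist 3163 f [ 7.4 49.2] l [-71.6 -14.1] z [0.198 0.24 ]
```

The force is rising, so it's on the rubber, and f=22 matches the home position I expected. One small extra push with checks.

move_arm --steps '[{"tx": 0.7,"ty": -0.1,"tz": 0,"rx": 0,"ry": 0,"rz": 0},{"tx": 0.7,"ty": -0.1,"tz": 0,"rx": 0,"ry": 0,"rz": 0}]'

```text
time_s: 14.0
position: [0.5833, -0.1705, 0.3634]
eef_rot: [-0.001, 0.056, 0.998, 0.0]
ft_force: [-6.4, 0.3, 1.5]
gripper_width: 0.0
```

move_arm --steps '[{"tx": 1,"ty": -0.1,"tz": 0,"rx": 0,"ry": 0,"rz": 0},{"tx": 1.5,"ty": -0.2,"tz": 0,"rx": 0,"ry": 0,"rz": 0},{"tx": 1.5,"ty": -0.2,"tz": 0,"rx": 0,"ry": 0,"rz": 0}]'

```text
time_s: 14.38
position: [0.5841, -0.1706, 0.3633]
eef_rot: [-0.002, 0.056, 0.998, 0.0]
ft_force: [-8.7, 0.8, 0.7]
gripper_width: 0.002
```

The lever is on its stop: about 9 N for under 1 mm of travel. Now I'll back off, lift and check.

move_arm --steps '[{"tx": -4,"ty": 0.5,"tz": 0,"rx": 0,"ry": 0,"rz": 0},{"tx": -15,"ty": 1.8,"tz": 0,"rx": 0,"ry": 0,"rz": 0},{"tx": -35,"ty": 4,"tz": 0,"rx": 0,"ry": 0,"rz": 0},{"tx": -60,"ty": 7,"tz": 5,"rx": 0,"ry": 0,"rz": 0},{"tx": -75,"ty": 9,"tz": 40,"rx": 0,"ry": 0,"rz": 0},{"tx": -75,"ty": 9,"tz": 90,"rx": 0,"ry": 0,"rz": 0},{"tx": -75,"ty": 9,"tz": 90,"rx": 0,"ry": 0,"rz": 0},{"tx": -75,"ty": 9,"tz": 90,"rx": 0,"ry": 0,"rz": 0}]'

```text
time_s: 15.38
position: [0.5106, -0.1619, 0.454]
eef_rot: [0.001, 0.056, 0.998, -0.0]
ft_force: [-0.3, -0.1, 0.1]
gripper_width: 0.003
```

```bash
python3 - <<'E'
from h import *
knob()
a=[]
for n,cr in(('scene',(60,130,330,330)),('side',(120,80,390,280))):
    c=cam(n);a.append(c['image'][cr[1]:cr[3],cr[0]:cr[2],::-1])
cv2.imwrite('pics/end.png',cv2.resize(np.hstack(a),(800,296),interpolation=cv2.INTER_CUBIC))
E
```

```text
t 15.375 tcp f,l -50.8 -42.1 z 0.454 ft [-0.3 -0.1  0.1]
scene 618 f [44.4 72.1] l [-58.9 -24.3] z [0.173 0.223]
side 395 f [30.9 66. ] l [-52.3 -21.8] z [0.183 0.223]
wrist 226 f [39.6 67.3] l [-47.  -37.8] z [0.217 0.224]
```

View pics/end.png

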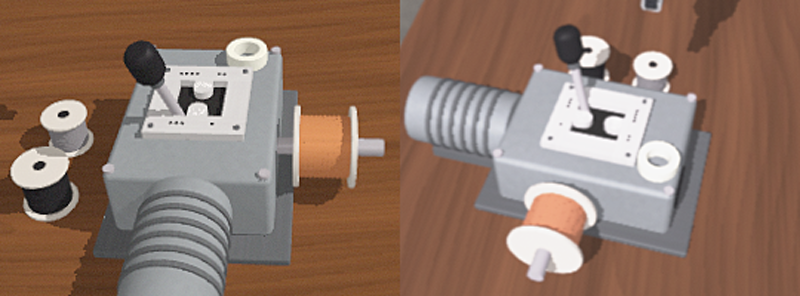

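```bash
python3 -c "
from rig import robot
print(robot.close_job(), robot.get_state()['time_s'])"
```

```text
the job is handed in; nothing more can be done
the job is handed in; nothing more can be done
```

The winder is in third gear and the job is handed in, at about 15.4 s of the 72 s allowed. With the gripper shut, I pushed the lever back out of slot one to the cross channel, across to the right, then forward into slot three until it met its rubber stop. The highest push force I read was about 9 N, and the lever was never gripped.

- **Lever position:** after letting go, the knob sits about 51–52 mm forward (full travel about 53 mm) and about 40 mm right of the gate (full travel 42 mm). It did not spring back measurably.
- **Robot clear:** the gripper is well above and behind the lever, with force readings near zero.
- **Other objects:** in the last pictures the two wire spools and the tape roll look where they were. I did not measure their positions.
- **Camera agreement:** the cameras differed by a few mm on the knob's edges, so I relied on the force rise at the stop for "fully home".
- **Refused call:** the first move call was refused because its rows left out some values, so nothing moved.

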